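# Seat a plasma torch with its gas arm to the mark

## Robot

A 7-joint arm with a two-finger parallel gripper is mounted at the origin on the work surface. World frame = base frame: x ahead of the robot, y to its left, z up, the work surface at z = 0. Lengths are in m, angles in rad, forces in N, time in s.
With the tool pointing down it reaches from about 0.4 to 0.85 m from the base axis. Payload 6.9 kg.
Tool frame: the origin (TCP) lies midway between the tips of the shut fingers; the grasp point (between the pads) lies 19 mm behind it; z points along the fingers, y is the line along which they close (so a half turn about z gives the same grasp; the last joint's range is limited). The gripper opens to 85 mm and grips with 20 to 120 N. Pads are 22 mm wide; open, the fingers measure 114 mm over their backs; the gripper's body (76 mm by 85 mm) begins 54 mm behind the grasp point. The pads swing forward as they close: fully open they stand 13 mm farther back than shut.
Start: joints at [-1.016, 0.507, -0.238, 1.5, 0.126, 1.149, -0.155], TCP at [0.272, 0.563, 0.231] pointing down, gripper open.
Joint ranges: [-3.08, 3.08], [-0.24, 2.05], [-1.43, 1.35], [0, 2.5], [-1.52, 4.66], [0.17, 1.96], [-2.89, 2.89]. Speed limits (rad/s): [2.39, 2.39, 3.14, 3.14, 3.14, 3.14, 3.14].

## Interface

Orientations are given as a unit quaternion [x, y, z, w].
In Python, from plant import arm gives the robot as it stands.
- The arm moves only by the tool send_rows, never from a script. Its argument "motion" is a list of rows, each an object of numbers: "tx", "ty", "tz": the shift along the tool's x, y, z in cm; "yaw": the turn about the tool's z in degrees; "gripper": the gripper command: -1 is fully open, 1 is shut, values between are in proportion. In form: [{"tx": .., "ty": .., "tz": .., "yaw": .., "gripper": ..}, ...]. A call has exactly 5 rows; each row shifts and turns the commanded pose from where the row before left it, along the tool's axes as they then stand; what a row does not reach is not made up. A row lasts 1/10 s, in which the tool goes at most 50 mm and 8.59 degrees, less where a joint would pass 70% of its speed; a pose out of reach is approached as far as the arm can. A call with a gripper value outside its range is refused whole. The fingers move at their own pace and stop on an object; "force" is the grip in N (left out, the last holds). Time passes only in rows, so rows that do not move let the fingers close, or fill a call up. It gives the time, the measured TCP pose, the force, the opening and the grip force at its end, in the units of the state.
- arm.get_obs(): the state, without advancing time (a new reading comes with each control period).
- arm.get_image(name): name is "scene" or "top"; returns the picture (420x560x3 uint8, red, green, blue); there is no depth.
- arm.camera_params(name): a dict with "intrinsics" (3x3 intrinsics, pixels), "T" (4x4, takes a point from camera to world coordinates). Camera axes: x right, y down, z forward; pixel columns grow to the right and rows downward; lengths in m; the calibration is good to about 2 mm. A picture is of the moment at which its call begins. camera_params takes no time and is no camera call.
- arm.close_job(): hands the job in; it is judged then, once.
Trained networks look in the newest picture that a camera, given by its name, has taken for a name from the list of things; names that differ only in an ending like _2 or _b are one class to them, and where a whole thing is asked for, a point or a joint stands for the part that bears it (a point fixed in the world has none). Each returns a list of dicts, best first, with "score" (0 to 1); they miss things now and then, are a little off and sometimes report something else, mostly with a low value. They report only what shows in the picture. A call takes as long as a camera call. They do not tell look-alikes from the thing itself.
- arm.silhouettes(camera, label): "region" (420x560 bool, what is visible of it) and "at" ([row, column] in pixels, amid what is visible of it).
The state is a dict: "clock": time; "q": joint angles; "qd": joint speeds; "effort": joint torques, N m; "tcp_pos": TCP position; "ee_rot": TCP orientation; "contact_force": force on the tool from outside, world axes, zero at the start; "ft_torque": the same for the moment, N m; "finger_gap": opening from 0.0 (shut) to 1.0 (fully open); "finger_force": force on a finger pad.
Only numpy, scipy, OpenCV 4.12 (cv2) and the standard library are available. Lean on these libraries where they do the work, as an engineer would, in place of code of your own. Each camera call takes 0.05 s, during which the arm holds its last target. There are 200 camera calls.

## Task

Put the blue-collared torch into the round socket of the grey torch stand so that its gas arm points at the red mark. Lower it fully home and upright before letting go, and leave the yellow-collared torch standing where it is.

Things in the scene. Friction and masses are not known exactly. Their poses are not given: they have to be found in the camera images.
- blue_torch_mid (a point): Blue-collared torch, upright, loose, 0.1 to 0.25 kg, 130 mm tall. From the foot: white plug 36 mm dia to 22 mm; blue collar 36 mm dia to 42 mm with a black-tipped gas arm (12 mm thick, 32 mm above the foot, tip 44 mm from the axis); then plain white tube 24 mm dia: grip it, best 20 to 30 mm above this point, from any side. Point: on the axis, 65 mm above the foot; z up, x along the gas arm.
- socket (a point): Torch stand: fixed grey block 120 x 120 x 34 mm high, with a round blind hole in the middle of its top, 42 mm dia (3 mm free round the torch's foot), 20 mm deep, chamfered. Point: centre of the hole's mouth, level with the block's top; z up, x towards the red mark. A torch fully home has its middle 45 mm above this point, its arm clear of the block.
- mark (a point): Red mark: a red stripe on the stand's top from the hole out to one edge (a red plate on that side face). Point: on the stripe, 55 mm from the hole's centre, level with the block's top; x outward.
- yellow_torch_mid (a point): The other torch, to be left alone: same shape and size, but with a yellow collar. Point: on its axis, 65 mm above the foot; z up, x along its gas arm.
Mind the look-alikes: they are no part of the job. Leave any orange look-alike of the part that bears blue_torch_mid alone.

How it is judged:
By the outcome, as a careful person would: the job done as asked, in the order asked, and still so for the second after the job is handed in, with the robot touching nothing.
It also fails if it takes over 38 s, if anything falls off the work surface, if the arm or the gripper's body presses on something with over 40 N, if the wrist force passes 120 N, or if a joint passes its speed limit or range.

## Working session

There is one attempt and no reset: what is moved stays moved. The work goes in short steps, Python scripts to look and compute and a tool call to move; the robot and the scene stay as the last step left them, time stands still between calls to the robot, and variables do not carry over. Pictures are saved under pics/ and viewed, at most 10 in all, crops included, and the job is handed in when it is done.

Besides the shell and the picture viewer there is one more tool, called by a JSON object that holds its "fn" and its "kwargs". send_rows: Moves the arm, as the interface text tells. Its arguments: {"type":"object","properties":{"motion":{"type":"array","items":{"type":"object","properties":{"tx":{"type":"number"},"ty":{"type":"number"},"tz":{"type":"number"},"yaw":{"type":"number"},"gripper":{"type":"number"}}}},"force":{"type":"number"}},"required":["motion"]}

```bash
mkdir -p pics
cat > h.py <<'E'
import numpy as np, cv2
from plant import arm
def snap(cam,name=None):
    im=arm.get_image(cam)
    if name: cv2.imwrite('pics/'+name,im[:,:,::-1])
    return im
def px2w(cam,rc,z):
    p=arm.camera_params(cam);K=np.array(p['intrinsics']);T=np.array(p['T'])
    d=T[:3,:3]@np.linalg.solve(K,[rc[1],rc[0],1.]);o=T[:3,3]
    return o+d*(z-o[2])/d[2]
def w2px(cam,P):
    p=arm.camera_params(cam);K=np.array(p['intrinsics']);T=np.linalg.inv(np.array(p['T']))
    c=K@(T[:3,:3]@np.array(P)+T[:3,3]);return c[1]/c[2],c[0]/c[2]
E
python3 - <<'E'
from h import *
for c in ('top','scene'):
    snap(c,c+'0.png'); print(c,np.round(arm.camera_params(c)['T'],3).tolist(),arm.camera_params(c)['intrinsics'])
    for l in ('blue_torch_mid','socket','mark'):
        for r in arm.silhouettes(c,l): print(l,r['score'],r['at'],r['region'].sum())
o=arm.get_obs();print(o['clock'],o['tcp_pos'],o['ee_rot'],o['finger_gap'])
E
```

```text
top [[0.027, -0.981, 0.19, 0.332], [-0.999, -0.024, 0.022, -0.03], [-0.017, -0.19, -0.982, 0.958], [0.0, 0.0, 0.0, 1.0]] [[520.45508858   0.         286.86417414]
 [  0.         520.45508858 210.49057678]
 [  0.           0.           1.        ]]
blue_torch_mid 0.81 [240.1, 424.9] 632
blue_torch_mid 0.62 [303.9, 426.2] 700
mark 0.73 [197.1, 206.4] 4463
scene [[-0.739, 0.542, -0.4, 0.877], [0.674, 0.592, -0.442, 0.404], [-0.002, -0.596, -0.803, 0.839], [0.0, 0.0, 0.0, 1.0]] [[452.95628397   0.         281.98694678]
 [  0.         452.95628397 214.26817586]
 [  0.           0.           1.        ]]
blue_torch_mid 0.71 [136.5, 260.3] 667
blue_torch_mid 0.68 [153.0, 224.3] 594
socket 0.82 [287.4, 322.3] 3750
mark 0.89 [287.5, 325.7] 3743
0.4 [0.27175197 0.56273943 0.23115826] [ 2.23049339e-01  9.74807147e-01 -1.34846924e-04 -3.37287994e-05] 1.002076623555326
```

View pics/top0.png

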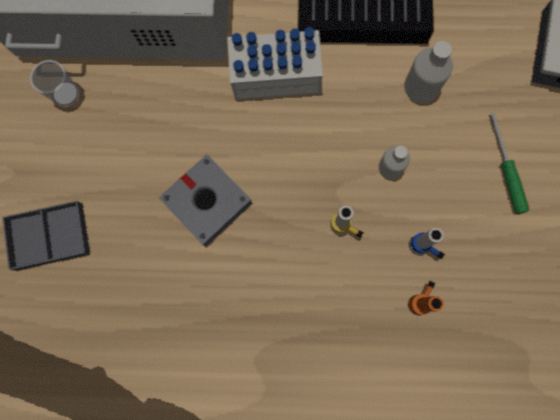

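View pics/scene0.png

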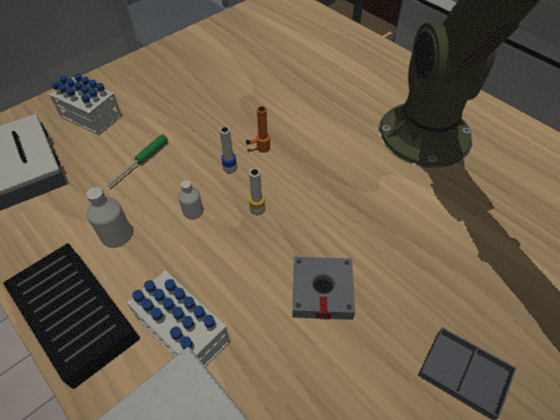

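The top view shows the blue torch's tube top at about (row 235, col 437) with its arm tip at (254, 441). The yellow torch's top is at (212, 346), the orange look-alike is at (303, 430), the hole is at (198, 205), and the red stripe is near (181, 188). The scene view agrees with this.

Run:
```python
from h import *
im=cv2.imread('pics/top0.png')
hsv=cv2.cvtColor(im,cv2.COLOR_BGR2HSV)
def cen(m): r,c=np.nonzero(m); return np.array([r.mean(),c.mean()]),len(r)
def box(m,r0,r1,c0,c1):
    k=np.zeros_like(m);k[r0:r1,c0:c1]=m[r0:r1,c0:c1];return k
dark=hsv[...,2]<45
for n,b,z in (('bluetop',(226,244,428,446),.13),('bluetip',(246,262,436,448),.032),('yeltop',(204,221,337,355),.13),('yeltip',(228,242,355,368),.032),('hole',(184,212,190,219),.03),):
    p,k=cen(box(dark,*b)); print(n,p.round(1),k,px2w('top',p,z).round(4))
red=((hsv[...,0]<8)|(hsv[...,0]>172))&(hsv[...,1]>150)
p,k=cen(box(red,165,195,175,205));print('red',p,k,px2w('top',p,.034).round(4))
print('screws',[px2w('top',p,.034).round(3) for p in ((161,207),(198,166),(200,243),(237,206))])
v=cv2.resize(np.hstack([im[150:250,150:260],im[190:290,350:460]]),None,fx=3.6,fy=3.6,interpolation=cv2.INTER_CUBIC)
cv2.imwrite('pics/crop1.png',v)
s=cv2.imread('pics/scene0.png');cv2.imwrite('pics/crop2.png',cv2.resize(np.hstack([s[110:220,200:310],s[240:350,270:380]]),None,fx=3.6,fy=3.6,interpolation=cv2.INTER_CUBIC))
```

```text
bluetop [234.6 435.8] 52 [ 0.4589 -0.2507  0.13  ]
bluetip [255.  439.9] 22 [ 0.4375 -0.2832  0.032 ]
yeltop [212.  345.9] 43 [ 0.4922 -0.107   0.13  ]
yeltip [234.2 359.1] 19 [ 0.4712 -0.14    0.032 ]
hole [198.6 204.5] 355 [0.5303 0.142  0.03  ]
red [180.81443299 187.74226804] 97 [0.562 0.174 0.034]
screws [array([0.6  , 0.141, 0.034]), array([0.529, 0.212, 0.034]), array([0.528, 0.071, 0.034]), array([0.459, 0.134, 0.034])]
```

View pics/crop1.png

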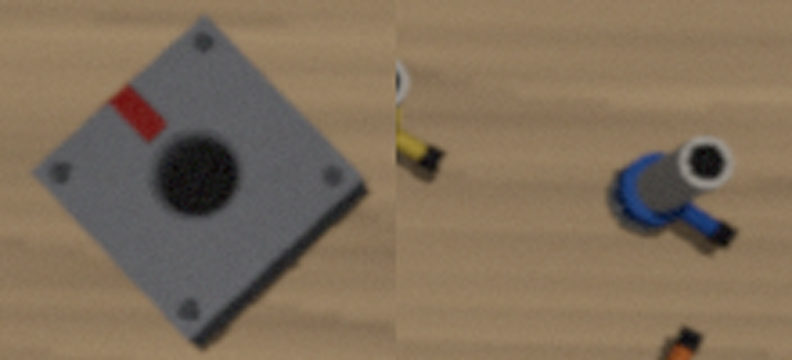

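View pics/crop2.png

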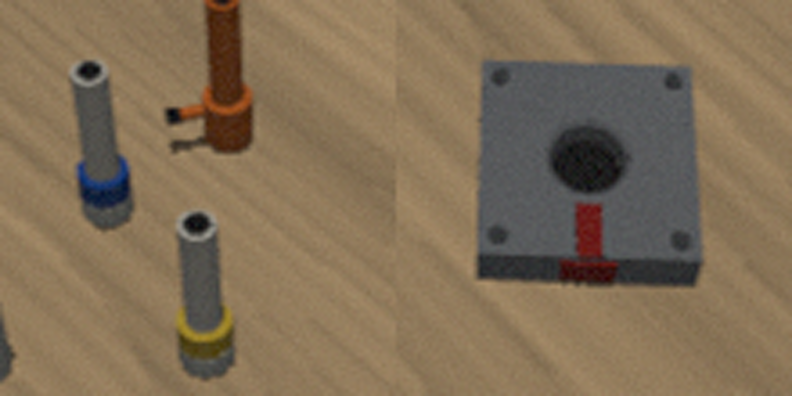

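```bash
cat >> h.py <<'E'
from scipy.spatial.transform import Rotation as R
def plan(way,ang,n):
    """rows of max 45 mm through waypoints, turning tool y to world angle ang (deg, unwrapped turn given), n rows"""
    o=arm.get_obs();p=np.array(o['tcp_pos']);M=R.from_quat(o['ee_rot']).as_matrix()
    th=np.degrees(np.arctan2(M[1,1],M[0,1]));print('now',o['clock'],p.round(4),'tooly',th.round(2))
    pts=np.vstack([p]+[np.array(w) for w in way]);s=np.r_[0,np.cumsum(np.linalg.norm(np.diff(pts,axis=0),axis=1))]
    turn=ang-th; turn=(turn+180)%360-180; yaw=round(-turn/n,1); q=p.copy()
    print('step mm',s[-1]/n*1000)
    for i in range(n):
        g=np.array([np.interp(s[-1]*(i+1)/n,s,pts[:,k]) for k in range(3)]); d=g-q
        t=np.radians(th); y=np.array([np.cos(t),np.sin(t),0]);x=np.array([-y[1],y[0],0])
        r=np.round(np.array([d@x,d@y,-d[2]])*100,1 if n>3 else 2); q=q+(r[0]*x+r[1]*y)/100-np.array([0,0,r[2]/100]); th-=yaw
        print(r.tolist(),yaw)
    print('end',q.round(4),th)
E
python3 -c "
from h import *
plan([(.5,.2,.231),(.459,-.251,.2)],-91.7,20)"
```

```text
now 0.4 [0.2718 0.5627 0.2312] tooly 64.22
step mm 44.12476228146703
[-3.7, -2.3, 0.0] 7.8
[-4.1, -1.8, 0.0] 7.8
[-4.2, -1.3, 0.0] 7.8
[-4.4, -0.7, 0.0] 7.8
[-4.4, -0.0, 0.0] 7.8
[-4.4, 0.5, 0.0] 7.8
[-4.2, 1.1, 0.0] 7.8
[-4.1, 1.7, 0.0] 7.8
[-3.8, 2.2, 0.0] 7.8
[-3.7, 2.0, 0.1] 7.8
[-4.4, 0.7, 0.3] 7.8
[-4.2, 1.2, 0.3] 7.8
[-4.0, 1.8, 0.3] 7.8
[-3.8, 2.3, 0.3] 7.8
[-3.3, 2.9, 0.3] 7.8
[-3.0, 3.2, 0.3] 7.8
[-2.5, 3.6, 0.3] 7.8
[-2.0, 4.0, 0.3] 7.8
[-1.4, 4.1, 0.3] 7.8
[-0.9, 4.4, 0.3] 7.8
end [ 0.4589 -0.2515  0.2002] -91.77639768790684
```

{"fn": "send_rows", "kwargs": {"motion": [{"tx": -3.7, "ty": -2.3, "tz": 0, "yaw": 7.8, "gripper": -1}, {"tx": -4.1, "ty": -1.8, "tz": 0, "yaw": 7.8, "gripper": -1}, {"tx": -4.2, "ty": -1.3, "tz": 0, "yaw": 7.8, "gripper": -1}, {"tx": -4.4, "ty": -0.7, "tz": 0, "yaw": 7.8, "gripper": -1}, {"tx": -4.4, "ty": 0, "tz": 0, "yaw": 7.8, "gripper": -1}], "force": 30}}

```text
clock: 0.9
tcp_pos: [0.3903, 0.3745, 0.2315]
ee_rot: [0.538, 0.843, 0.0, 0.0]
contact_force: [0.3, 0.5, -0.1]
finger_gap: 0.999
finger_force: 0.0
```

{"fn": "send_rows", "kwargs": {"motion": [{"tx": -4.4, "ty": 0.5, "tz": 0, "yaw": 7.8, "gripper": -1}, {"tx": -4.2, "ty": 1.1, "tz": 0, "yaw": 7.8, "gripper": -1}, {"tx": -4.1, "ty": 1.7, "tz": 0, "yaw": 7.8, "gripper": -1}, {"tx": -3.8, "ty": 2.2, "tz": 0, "yaw": 7.8, "gripper": -1}, {"tx": -3.7, "ty": 2.0, "tz": 0.1, "yaw": 7.8, "gripper": -1}]}}

```text
clock: 1.4
tcp_pos: [0.5003, 0.1864, 0.2306]
ee_rot: [0.789, 0.615, 0.001, 0.0]
contact_force: [0.6, -0.2, -0.9]
finger_gap: 1.001
finger_force: 0.0
```

{"fn": "send_rows", "kwargs": {"motion": [{"tx": -4.4, "ty": 0.7, "tz": 0.3, "yaw": 7.8, "gripper": -1}, {"tx": -4.2, "ty": 1.2, "tz": 0.3, "yaw": 7.8, "gripper": -1}, {"tx": -4.0, "ty": 1.8, "tz": 0.3, "yaw": 7.8, "gripper": -1}, {"tx": -3.8, "ty": 2.3, "tz": 0.3, "yaw": 7.8, "gripper": -1}, {"tx": -3.3, "ty": 2.9, "tz": 0.3, "yaw": 7.8, "gripper": -1}]}}

```text
clock: 1.9
tcp_pos: [0.4791, -0.0333, 0.2155]
ee_rot: [0.949, 0.317, 0.0, -0.0]
contact_force: [0.7, -1.0, -0.3]
finger_gap: 1.002
finger_force: 0.0
```

{"fn": "send_rows", "kwargs": {"motion": [{"tx": -3.0, "ty": 3.2, "tz": 0.3, "yaw": 7.8, "gripper": -1}, {"tx": -2.5, "ty": 3.6, "tz": 0.3, "yaw": 7.8, "gripper": -1}, {"tx": -2.0, "ty": 4.0, "tz": 0.3, "yaw": 7.8, "gripper": -1}, {"tx": -1.4, "ty": 4.1, "tz": 0.3, "yaw": 7.8, "gripper": -1}, {"tx": -0.9, "ty": 4.4, "tz": 0.3, "yaw": 7.8, "gripper": -1}]}}

```text
clock: 2.4
tcp_pos: [0.4589, -0.2528, 0.2004]
ee_rot: [1.0, -0.018, 0.0, -0.0]
contact_force: [0.8, -0.2, -0.1]
finger_gap: 0.998
finger_force: 0.0
```

```bash
python3 -c "
from h import *
print(arm.get_obs()['q'].round(2))
plan([(.459,-.251,.066)],-91.7,5)"
```

```text
[ 0.05  0.43  0.6   1.82 -0.29  0.98 -0.84]
now 2.4 [ 0.4589 -0.2528  0.2004] tooly -92.04
step mm 26.88905298470006
[0.0, -0.0, 2.7] -0.1
[0.0, -0.1, 2.7] -0.1
[0.0, -0.0, 2.7] -0.1
[0.0, -0.0, 2.7] -0.1
[0.0, -0.1, 2.6] -0.1
end [ 0.4589 -0.2508  0.0664] -91.53726986326829
```

{"fn": "send_rows", "kwargs": {"motion": [{"tx": 0, "ty": -0.1, "tz": 2.7, "yaw": 0, "gripper": -1}, {"tx": 0, "ty": -0.1, "tz": 2.7, "yaw": 0, "gripper": -1}, {"tx": 0, "ty": 0, "tz": 2.7, "yaw": 0, "gripper": -1}, {"tx": 0, "ty": 0, "tz": 2.7, "yaw": 0, "gripper": -1}, {"tx": 0, "ty": 0, "tz": 2.6, "yaw": 0, "gripper": -1}]}}

```text
clock: 2.9
tcp_pos: [0.4592, -0.2493, 0.0653]
ee_rot: [1.0, -0.015, 0.0, 0.0]
contact_force: [-0.1, -1.3, -0.4]
finger_gap: 1.001
finger_force: 0.0
```

{"fn": "send_rows", "kwargs": {"motion": [{"gripper": 0.2}, {"gripper": 0.4}, {"gripper": 0.6}, {"gripper": 1}, {"gripper": 1}], "force": 40}}

```text
$.motion[0]: bad value
```

{"fn": "send_rows", "kwargs": {"motion": [{"gripper": 1}, {"gripper": 1}, {"gripper": 1}, {"gripper": 1}, {"gripper": 1}], "force": 40}}

```text
$.motion[0]: bad value
```

{"fn": "send_rows", "kwargs": {"motion": [{"tx": 0, "ty": 0, "tz": 0, "yaw": 0, "gripper": 0.2}, {"tx": 0, "ty": 0, "tz": 0, "yaw": 0, "gripper": 0.4}, {"tx": 0, "ty": 0, "tz": 0, "yaw": 0, "gripper": 0.6}, {"tx": 0, "ty": 0, "tz": 0, "yaw": 0, "gripper": 1}, {"tx": 0, "ty": 0, "tz": 0, "yaw": 0, "gripper": 1}], "force": 40}}

```text
clock: 3.4
tcp_pos: [0.4598, -0.2497, 0.0676]
ee_rot: [1.0, -0.015, 0.001, 0.0]
contact_force: [0.4, 0.7, 5.9]
finger_gap: 0.266
finger_force: 36.8
```

{"fn": "send_rows", "kwargs": {"motion": [{"tx": 0, "ty": 0, "tz": 0, "yaw": 0, "gripper": 1}, {"tx": 0, "ty": 0, "tz": 0, "yaw": 0, "gripper": 1}, {"tx": 0, "ty": 0, "tz": 0, "yaw": 0, "gripper": 1}, {"tx": 0, "ty": 0, "tz": -0.5, "yaw": 0, "gripper": 1}, {"tx": 0, "ty": 0, "tz": -1, "yaw": 0, "gripper": 1}]}}

```text
clock: 3.9
tcp_pos: [0.4586, -0.249, 0.0815]
ee_rot: [1.0, -0.015, -0.001, -0.0]
contact_force: [-1.2, -0.3, -1.0]
finger_gap: 0.273
finger_force: 37.1
```

{"fn": "send_rows", "kwargs": {"motion": [{"tx": 0, "ty": 0, "tz": -2, "yaw": 0, "gripper": 1}, {"tx": 0, "ty": 0, "tz": -3, "yaw": 0, "gripper": 1}, {"tx": 0, "ty": 0, "tz": -3, "yaw": 0, "gripper": 1}, {"tx": 0, "ty": 0, "tz": -3, "yaw": 0, "gripper": 1}, {"tx": 0, "ty": 0, "tz": -2.5, "yaw": 0, "gripper": 1}]}}

```text
clock: 4.4
tcp_pos: [0.4588, -0.2496, 0.2187]
ee_rot: [1.0, -0.016, 0.0, 0.0]
contact_force: [0.5, 0.1, -1.8]
finger_gap: 0.267
finger_force: 37.2
```

Run:
```python
from h import *
a=snap('top');b=snap('scene')
o=arm.get_obs();p=np.array(o['tcp_pos']);print(o['tcp_pos'],o['contact_force'],o['ft_torque'],o['finger_gap'])
v=[]
for c,i in (('top',a),('scene',b)):
    r,k=map(int,w2px(c,p-[0,0,.02])); r=min(max(r,70),350);k=min(max(k,70),490);print(c,r-70,k-70);v.append(i[r-70:r+70,k-70:k+70])
cv2.imwrite('pics/crop3.png',cv2.resize(np.hstack(v),None,fx=2.85,fy=2.85,interpolation=cv2.INTER_CUBIC)[:,:,::-1])
cv2.imwrite('pics/t3.png',a[:,:,::-1])
plan([(.48,-.10,.26),(.5295,.1405,.20)],76.8,22)
```

```text
[ 0.46011101 -0.25066153  0.22017159] [ 0.10044408 -0.25215327 -1.60144025] [-0.08774372 -0.01465243  0.00857815] 0.2725119110867933
top 156 378
scene 35 150
now 4.5 [ 0.4601 -0.2507  0.2202] tooly -91.79
step mm 18.63031126939969
[0.2, -1.8, -0.5] -7.7
[0.4, -1.7, -0.4] -7.7
[0.7, -1.7, -0.5] -7.7
[0.8, -1.6, -0.5] -7.7
[1.1, -1.5, -0.5] -7.7
[1.3, -1.3, -0.4] -7.7
[1.4, -1.1, -0.5] -7.7
[1.5, -0.9, -0.5] -7.7
[1.7, -0.6, 0.1] -7.7
[1.8, -0.3, 0.4] -7.7
[1.8, -0.2, 0.5] -7.7
[1.8, 0.2, 0.4] -7.7
[1.8, 0.4, 0.4] -7.7
[1.7, 0.6, 0.5] -7.7
[1.6, 0.8, 0.4] -7.7
[1.5, 1.1, 0.5] -7.7
[1.3, 1.2, 0.4] -7.7
[1.1, 1.4, 0.4] -7.7
[1.0, 1.5, 0.5] -7.7
[0.7, 1.7, 0.4] -7.7
[0.5, 1.7, 0.5] -7.7
[0.3, 1.8, 0.4] -7.7
end [0.5291 0.1404 0.2002] 77.60906672691235
```

View pics/crop3.png

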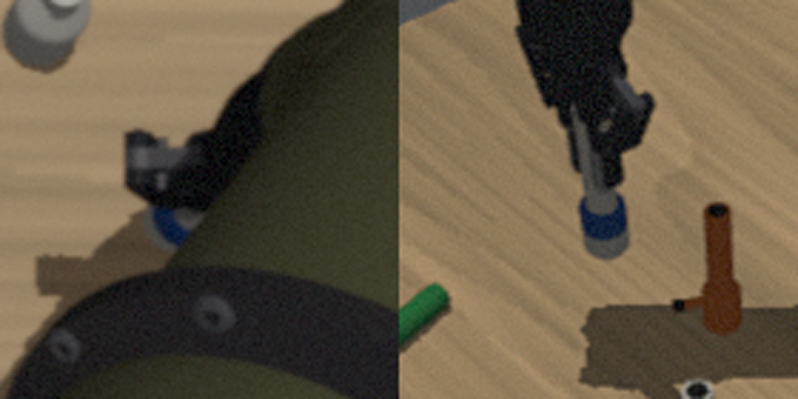

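The torch is held upright over its old spot. In the scene view the collar is at about full-picture pixel (row 110, col 223), and the orange torch is untouched. Next I carry it to the stand.

```bash
python3 -c "
from h import *
plan([(.48,-.10,.26),(.5295,.1405,.18)],77.8,25)"
```

```text
now 4.5 [ 0.4601 -0.2507  0.2202] tooly -91.79
step mm 16.61384739256227
[0.2, -1.6, -0.4] -6.8
[0.3, -1.6, -0.4] -6.8
[0.5, -1.5, -0.5] -6.8
[0.7, -1.4, -0.4] -6.8
[0.9, -1.4, -0.4] -6.8
[1.0, -1.2, -0.4] -6.8
[1.2, -1.1, -0.4] -6.8
[1.3, -1.0, -0.5] -6.8
[1.4, -0.8, -0.4] -6.8
[1.5, -0.5, 0.1] -6.8
[1.5, -0.4, 0.5] -6.8
[1.6, -0.1, 0.5] -6.8
[1.6, 0.0, 0.5] -6.8
[1.5, 0.2, 0.6] -6.8
[1.5, 0.5, 0.5] -6.8
[1.5, 0.6, 0.5] -6.8
[1.4, 0.7, 0.5] -6.8
[1.3, 0.9, 0.5] -6.8
[1.2, 1.1, 0.5] -6.8
[1.0, 1.2, 0.5] -6.8
[0.9, 1.3, 0.6] -6.8
[0.7, 1.4, 0.5] -6.8
[0.6, 1.5, 0.5] -6.8
[0.4, 1.5, 0.5] -6.8
[0.1, 1.6, 0.5] -6.8
end [0.53   0.1407 0.1802] 78.20906672691228
```

{"fn": "send_rows", "kwargs": {"motion": [{"tx": 0.2, "ty": -1.6, "tz": -0.4, "yaw": -6.8, "gripper": 1}, {"tx": 0.3, "ty": -1.6, "tz": -0.4, "yaw": -6.8, "gripper": 1}, {"tx": 0.5, "ty": -1.5, "tz": -0.5, "yaw": -6.8, "gripper": 1}, {"tx": 0.7, "ty": -1.4, "tz": -0.4, "yaw": -6.8, "gripper": 1}, {"tx": 0.9, "ty": -1.4, "tz": -0.4, "yaw": -6.8, "gripper": 1}]}}

```text
clock: 5.0
tcp_pos: [0.4686, -0.1688, 0.237]
ee_rot: [0.96, 0.28, -0.001, -0.0]
contact_force: [-0.2, -0.7, -1.2]
finger_gap: 0.271
finger_force: 37.3
```

{"fn": "send_rows", "kwargs": {"motion": [{"tx": 1.0, "ty": -1.2, "tz": -0.4, "yaw": -6.8, "gripper": 1}, {"tx": 1.2, "ty": -1.1, "tz": -0.4, "yaw": -6.8, "gripper": 1}, {"tx": 1.3, "ty": -1.0, "tz": -0.5, "yaw": -6.8, "gripper": 1}, {"tx": 1.4, "ty": -0.8, "tz": -0.4, "yaw": -6.8, "gripper": 1}, {"tx": 1.5, "ty": -0.5, "tz": 0.1, "yaw": -6.8, "gripper": 1}]}}

```text
clock: 5.5
tcp_pos: [0.4806, -0.0895, 0.2534]
ee_rot: [0.836, 0.548, -0.0, -0.0]
contact_force: [0.6, -0.3, -1.5]
finger_gap: 0.268
finger_force: 37.3
```

{"fn": "send_rows", "kwargs": {"motion": [{"tx": 1.5, "ty": -0.4, "tz": 0.5, "yaw": -6.8, "gripper": 1}, {"tx": 1.6, "ty": -0.1, "tz": 0.5, "yaw": -6.8, "gripper": 1}, {"tx": 1.6, "ty": 0, "tz": 0.5, "yaw": -6.8, "gripper": 1}, {"tx": 1.5, "ty": 0.2, "tz": 0.6, "yaw": -6.8, "gripper": 1}, {"tx": 1.5, "ty": 0.5, "tz": 0.5, "yaw": -6.8, "gripper": 1}]}}

```text
clock: 6.0
tcp_pos: [0.4961, -0.0129, 0.2265]
ee_rot: [0.639, 0.769, -0.001, -0.001]
contact_force: [-0.2, -0.1, -2.3]
finger_gap: 0.269
finger_force: 37.3
```

{"fn": "send_rows", "kwargs": {"motion": [{"tx": 1.5, "ty": 0.6, "tz": 0.5, "yaw": -6.8, "gripper": 1}, {"tx": 1.4, "ty": 0.7, "tz": 0.5, "yaw": -6.8, "gripper": 1}, {"tx": 1.3, "ty": 0.9, "tz": 0.5, "yaw": -6.8, "gripper": 1}, {"tx": 1.2, "ty": 1.1, "tz": 0.5, "yaw": -6.8, "gripper": 1}, {"tx": 1.0, "ty": 1.2, "tz": 0.5, "yaw": -6.8, "gripper": 1}]}}

```text
clock: 6.5
tcp_pos: [0.5119, 0.0651, 0.2015]
ee_rot: [0.387, 0.922, -0.0, -0.001]
contact_force: [0.9, -1.2, -1.6]
finger_gap: 0.27
finger_force: 37.3
```

{"fn": "send_rows", "kwargs": {"motion": [{"tx": 0.9, "ty": 1.3, "tz": 0.6, "yaw": -6.8, "gripper": 1}, {"tx": 0.7, "ty": 1.4, "tz": 0.5, "yaw": -6.8, "gripper": 1}, {"tx": 0.6, "ty": 1.5, "tz": 0.5, "yaw": -6.8, "gripper": 1}, {"tx": 0.4, "ty": 1.5, "tz": 0.5, "yaw": -6.8, "gripper": 1}, {"tx": 0.1, "ty": 1.6, "tz": 0.5, "yaw": -6.8, "gripper": 1}]}}

```text
clock: 7.0
tcp_pos: [0.5281, 0.1423, 0.1755]
ee_rot: [0.1, 0.995, -0.0, -0.001]
contact_force: [-0.1, -0.3, -1.3]
finger_gap: 0.269
finger_force: 37.3
```

Run:
```python
from h import *
plan([(.5295,.1405,.145)],77.8,5)
a=snap('scene');b=snap('top')
cv2.imwrite('pics/s4.png',a[:,:,::-1]);cv2.imwrite('pics/t4.png',b[:,:,::-1])
o=arm.get_obs();p=np.array(o['tcp_pos']);print(o['q'].round(2),o['contact_force'])
f=p-[0,0,.068]
print('predict foot,tcp px',[np.round(w2px('scene',q),1) for q in (f,f+[0,0,.022],f+[0,0,.042],p)])
cv2.imwrite('pics/crop4.png',cv2.resize(np.hstack([a[180:320,250:390],b[130:270,135:275]]),None,fx=2.85,fy=2.85,interpolation=cv2.INTER_CUBIC)[:,:,::-1])
```

```text
now 7.0 [0.5281 0.1423 0.1755] tooly 78.5
step mm 6.109999460528987
[-0.0, -0.0, 0.6] 0.1
[-0.1, -0.1, 0.6] 0.1
[-0.0, 0.0, 0.6] 0.1
[-0.0, -0.0, 0.6] 0.1
[-0.1, -0.0, 0.6] 0.1
end [0.5299 0.1409 0.1455] 78.00230600404005
[-0.18  0.44 -0.18  1.79  0.1   0.92  0.96] [-0.30065368  0.13452276 -1.26729162]
predict foot,tcp px [array([264.2, 327.5]), array([258.1, 328.4]), array([252.3, 329.3]), array([244.4, 330.5])]
```

View pics/crop4.png

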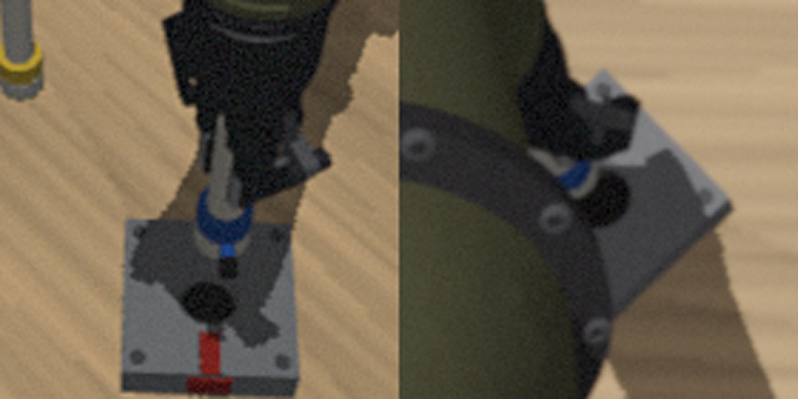

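The torch hangs over the stand. In the scene view its foot is at about (269, 327), the arm tip at (273, 330), the hole at (285, 323), and the stripe is straight below the hole. I'll measure tilt and bearing before lowering.

Run:
```python
from h import *
im=cv2.imread('pics/s4.png');hsv=cv2.cvtColor(im,cv2.COLOR_BGR2HSV)
p=np.array([.5281,.1423,.1755]);f=p-[0,0,.068]
# left edges of tube & collar predicted/observed
blue=(hsv[...,0]>100)&(hsv[...,0]<130)&(hsv[...,1]>110)&(hsv[...,2]>40)
blue[:235]=0;blue[285:]=0;blue[:,:300]=0;blue[:,360:]=0
ax=lambda r:np.interp(r,*zip(*sorted([w2px('scene',f+[0,0,z]) for z in np.linspace(-.02,.13,60)])))
for r in range(222,270,3):
    row=im[r,305:350].mean(1).astype(int); c=np.nonzero(blue[r])[0]
    print(r,'axis',ax(r).round(1),'blue',(c.min(),c.max()) if len(c) else '',row[::1].tolist() if r in(222,228,234,240,264) else '')
print('tip row/cols')
for r in range(266,280): print(r,im[r,320:342].mean(1).astype(int).tolist())
# predicted tips for angles
for a in (40,45,50,55):
    d=np.array([np.cos(np.radians(a)),np.sin(np.radians(a)),0]);print(a,np.round(w2px('scene',f+[0,0,.032]+.044*d),1))
s=cv2.imread('pics/scene0.png').mean(2);m=np.zeros(s.shape,bool);m[268:303,300:345]=s[268:303,300:345]<55
cn,_=cv2.findContours(m.astype('uint8'),0,1);e=cv2.fitEllipse(max(cn,key=len));print('hole',e,'world z.034',px2w('scene',(e[0][1],e[0][0]),.034))
h=cv2.cvtColor(cv2.imread('pics/scene0.png'),cv2.COLOR_BGR2HSV);rm=((h[...,0]<8)|(h[...,0]>172))&(h[...,1]>130);rm[:295]=0;rm[311:]=0;rm[:,:310]=0;rm[:,340:]=0
r,c=np.nonzero(rm);print('red',r.mean(),c.mean(),px2w('scene',(r.mean(),c.mean()),.034))
```

```text
222 axis 332.9 blue  [142, 142, 142, 142, 140, 141, 135, 136, 134, 132, 141, 146, 140, 99, 27, 23, 18, 19, 20, 18, 32, 75, 90, 68, 29, 30, 23, 24, 26, 18, 12, 25, 22, 23, 29, 28, 26, 22, 9, 21, 23, 6, 24, 21, 33]
225 axis 332.6 blue  
228 axis 332.2 blue  [136, 139, 139, 140, 143, 144, 145, 142, 146, 142, 142, 135, 134, 134, 108, 69, 54, 65, 48, 32, 66, 81, 82, 73, 51, 28, 8, 21, 28, 26, 21, 24, 26, 20, 11, 22, 25, 25, 19, 27, 11, 26, 26, 28, 26]
231 axis 331.7 blue  
234 axis 331.3 blue  [130, 129, 125, 130, 131, 134, 135, 139, 141, 143, 141, 148, 149, 121, 72, 59, 47, 32, 24, 55, 74, 83, 80, 83, 85, 86, 67, 25, 24, 21, 22, 20, 24, 29, 21, 23, 19, 21, 20, 26, 14, 15, 31, 42, 43]
237 axis 330.8 blue  
240 axis 330.3 blue  [138, 141, 141, 136, 134, 137, 136, 128, 128, 132, 106, 67, 66, 68, 68, 70, 56, 38, 47, 69, 84, 83, 83, 79, 89, 72, 45, 32, 21, 21, 15, 21, 19, 20, 31, 22, 18, 23, 17, 7, 21, 26, 17, 28, 20]
243 axis 329.9 blue  
246 axis 329.4 blue  
249 axis 329.0 blue (np.int64(320), np.int64(321)) 
252 axis 328.5 blue (np.int64(320), np.int64(338)) 
255 axis 328.1 blue (np.int64
[... 1326 characters left out ...]
52, 52, 53, 55, 51, 55, 54]
276 [53, 51, 51, 53, 48, 53, 45, 34, 10, 22, 14, 21, 16, 38, 50, 53, 50, 57, 54, 56, 56, 50]
277 [56, 51, 48, 56, 47, 56, 50, 34, 32, 31, 26, 26, 33, 52, 49, 52, 51, 58, 51, 55, 59, 57]
278 [47, 46, 47, 50, 46, 53, 48, 55, 46, 44, 54, 50, 54, 53, 58, 55, 53, 56, 57, 49, 57, 49]
279 [25, 24, 25, 33, 32, 48, 50, 49, 49, 52, 48, 54, 47, 51, 55, 51, 55, 54, 52, 52, 53, 56]
40 [275.9 326.3]
45 [276.1 328.5]
50 [276.1 330.7]
55 [275.9 332.9]
hole ((322.70343017578125, 283.98944091796875), (17.362842559814453, 19.62999725341797), 103.69358825683594) world z.034 [0.53255966 0.14326906 0.034     ]
red 303.36842105263156 323.09473684210525 [0.56182622 0.17315693 0.034     ]
```

```bash
python3 -c "
from h import *
o=arm.get_obs();p=np.array(o['tcp_pos'])
plan([(.5316,.1433,.113)],78.3,5)"
```

```text
now 7.1 [0.528  0.1441 0.1751] tooly 78.52
step mm 12.435703611627002
[-0.1, -0.0, 1.2] 0.0
[-0.0, -0.0, 1.3] 0.0
[-0.1, -0.0, 1.2] 0.0
[-0.1, -0.0, 1.3] 0.0
[-0.1, -0.0, 1.2] 0.0
end [0.5319 0.1433 0.1131] 78.51658512860018
```

{"fn": "send_rows", "kwargs": {"motion": [{"tx": -0.1, "ty": 0, "tz": 1.2, "yaw": 0, "gripper": 1}, {"tx": 0, "ty": 0, "tz": 1.3, "yaw": 0, "gripper": 1}, {"tx": -0.1, "ty": 0, "tz": 1.2, "yaw": 0, "gripper": 1}, {"tx": -0.1, "ty": 0, "tz": 1.3, "yaw": 0, "gripper": 1}, {"tx": 0, "ty": 0, "tz": 1.2, "yaw": 0, "gripper": 1}]}}

```text
clock: 7.6
tcp_pos: [0.5317, 0.1407, 0.1131]
ee_rot: [0.103, 0.995, -0.0, -0.0]
contact_force: [0.3, -0.3, -1.5]
finger_gap: 0.27
finger_force: 37.3
```

Run:
```python
from h import *
P=[]
for i in range(4):
    a=snap('scene'); P.append(arm.get_obs()['tcp_pos'])
b=snap('top')
p=np.mean(P,0);print(p,np.std(P,0),arm.get_obs()['contact_force'])
cv2.imwrite('pics/s5.png',a[:,:,::-1]);cv2.imwrite('pics/t5.png',b[:,:,::-1])
print('hole px from world',w2px('scene',(.531,.143,.034)),'foot pred',w2px('scene',p-[0,0,.068]))
cv2.imwrite('pics/crop5.png',cv2.resize(np.hstack([a[210:330,270:390],b[150:270,150:270]]),None,fx=3.3,fy=3.3,interpolation=cv2.INTER_CUBIC)[:,:,::-1])
```

```text
[0.53101039 0.14091492 0.11272198] [0.00040644 0.00026079 0.00102662] [-0.28169364  0.15788627 -0.94961606]
hole px from world (np.float64(283.4260780100155), np.float64(323.1585280369885)) foot pred (np.float64(280.1552093837181), np.float64(322.7835905046952))
```

View pics/crop5.png

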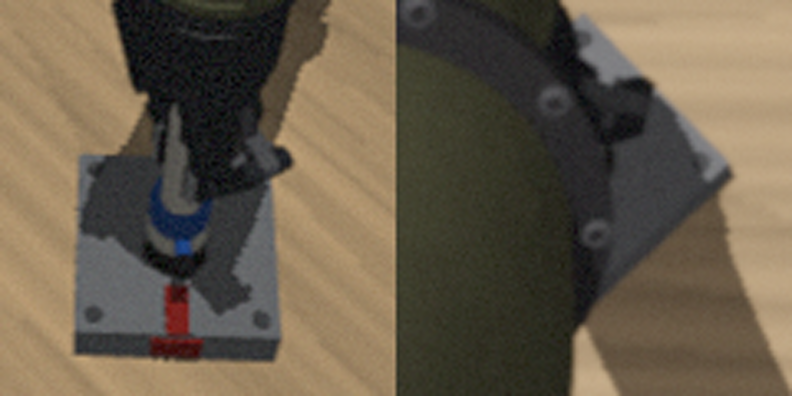

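The scene view shows the foot just above the hole, laterally centred (plug col about 323.8, hole about 323.4), with the arm lined up with the stripe. The top view is blocked by the arm. One profile check gives the fore-aft offset.

Run:
```python
from h import *
s0=cv2.imread('pics/scene0.png').mean(2);s5=cv2.imread('pics/s5.png').mean(2)
for r in range(270,298): print(r,'s0',s0[r,319:328].mean().round(),'s5',s5[r,316:320].mean().round(),s5[r,330:333].mean().round())
p=np.array([.531,.1409,.1127])
ring=lambda c,rad,z:np.array([w2px('scene',(c[0]+rad*np.cos(t),c[1]+rad*np.sin(t),z)) for t in np.linspace(0,6.28,90)])
for zf in(.0447,):
    g=ring(p,.018,zf);print('foot ring rows',g[:,0].min(),g[:,0].max(),'cols',g[:,1].min(),g[:,1].max()); 
    for c in (318,331): q=g[g[:,0]>g[:,0].mean()];print(c,q[np.abs(q[:,1]-c).argmin()])
for c in ((.531,.143),(.5325,.1445),(.5295,.1405)):
    g=ring(c,.021,.034);print(c,'hole rows',g[:,0].min(),g[:,0].max(),'cols',g[:,1].min(),g[:,1].max())
for c in (s0[280:288,306:342].mean(0)).round(),s5[284:286,312:336].mean(0).round(): print(c)
```

```text
270 s0 89.0 s5 50.0 26.0
271 s0 89.0 s5 48.0 37.0
272 s0 89.0 s5 43.0 48.0
273 s0 81.0 s5 40.0 45.0
274 s0 76.0 s5 41.0 44.0
275 s0 60.0 s5 40.0 40.0
276 s0 46.0 s5 40.0 35.0
277 s0 47.0 s5 38.0 49.0
278 s0 46.0 s5 47.0 44.0
279 s0 35.0 s5 52.0 46.0
280 s0 30.0 s5 64.0 64.0
281 s0 26.0 s5 75.0 77.0
282 s0 25.0 s5 81.0 76.0
283 s0 26.0 s5 76.0 68.0
284 s0 26.0 s5 70.0 54.0
285 s0 27.0 s5 56.0 39.0
286 s0 28.0 s5 39.0 32.0
287 s0 24.0 s5 16.0 22.0
288 s0 25.0 s5 23.0 23.0
289 s0 28.0 s5 20.0 23.0
290 s0 27.0 s5 14.0 41.0
291 s0 28.0 s5 42.0 46.0
292 s0 33.0 s5 72.0 56.0
293 s0 60.0 s5 95.0 55.0
294 s0 87.0 s5 104.0 50.0
295 s0 90.0 s5 104.0 52.0
296 s0 77.0 s5 101.0 53.0
297 s0 61.0 s5 100.0 47.0
foot ring rows 272.1210965029373 288.37965129586314 cols 313.6353029860381 331.93912766395187
318 [286.84158527 317.82454569]
331 [284.04183424 331.0954976 ]
(0.531, 0.143) hole rows 274.10839297817387 293.0070996662167 cols 312.5799291537952 333.75381125035983
(0.5325, 0.1445) hole rows 275.03726697348003 293.98912056159133 cols 312.5737722660374 333.77741892420374
(0.5295, 0.1405) hole rows 272.8601188745607 291.6874844023408 cols 312.23280292516586 333.36605150315796
[89. 90. 88. 89. 90. 86. 71. 51. 34. 32. 28. 28. 26. 26. 23. 28. 27. 29.
 25. 25. 29. 27. 31. 30. 32. 39. 44. 61. 73. 83. 91. 90. 90. 90. 90. 90.]
[48. 34. 15. 14. 36. 61. 75. 80. 87. 83. 76. 68. 71. 80. 76. 75. 75. 76.
 60. 38. 42. 52. 54. 54.]
```

{"fn": "send_rows", "kwargs": {"motion": [{"tx": -0.1, "ty": 0.2, "tz": 0, "yaw": 0, "gripper": 1}, {"tx": 0, "ty": 0, "tz": 0.4, "yaw": 0, "gripper": 1}, {"tx": 0, "ty": 0, "tz": 0.4, "yaw": 0, "gripper": 1}, {"tx": 0, "ty": 0, "tz": 0.4, "yaw": 0, "gripper": 1}, {"tx": 0, "ty": 0, "tz": 0.2, "yaw": 0, "gripper": 1}]}}

```text
clock: 8.35
tcp_pos: [0.5328, 0.143, 0.0997]
ee_rot: [0.103, 0.995, -0.0, -0.0]
contact_force: [-0.7, 0.9, -1.0]
finger_gap: 0.267
finger_force: 37.3
```

{"fn": "send_rows", "kwargs": {"motion": [{"tx": 0, "ty": 0, "tz": 0.2, "yaw": 0, "gripper": 1}, {"tx": 0, "ty": 0, "tz": 0.2, "yaw": 0, "gripper": 1}, {"tx": 0, "ty": 0, "tz": 0.2, "yaw": 0, "gripper": 1}, {"tx": 0, "ty": 0, "tz": 0, "yaw": 0, "gripper": 1}, {"tx": 0, "ty": 0, "tz": 0, "yaw": 0, "gripper": 1}]}}

```text
clock: 8.85
tcp_pos: [0.5331, 0.1432, 0.0943]
ee_rot: [0.103, 0.995, -0.0, -0.0]
contact_force: [0.2, -0.1, -1.1]
finger_gap: 0.267
finger_force: 37.3
```

No contact with the foot about 8 mm inside the hole, so I keep lowering.

{"fn": "send_rows", "kwargs": {"motion": [{"tx": 0, "ty": 0, "tz": 0.3, "yaw": 0, "gripper": 1}, {"tx": 0, "ty": 0, "tz": 0.3, "yaw": 0, "gripper": 1}, {"tx": 0, "ty": 0, "tz": 0.2, "yaw": 0, "gripper": 1}, {"tx": 0, "ty": 0, "tz": 0.1, "yaw": 0, "gripper": 1}, {"tx": 0, "ty": 0, "tz": 0, "yaw": 0, "gripper": 1}]}}

```text
clock: 9.35
tcp_pos: [0.533, 0.1431, 0.0851]
ee_rot: [0.103, 0.995, -0.0, -0.0]
contact_force: [0.7, -0.9, -1.4]
finger_gap: 0.269
finger_force: 37.3
```

{"fn": "send_rows", "kwargs": {"motion": [{"tx": 0, "ty": 0, "tz": 0.1, "yaw": 0, "gripper": 1}, {"tx": 0, "ty": 0, "tz": 0.1, "yaw": 0, "gripper": 1}, {"tx": 0, "ty": 0, "tz": 0, "yaw": 0, "gripper": 1}, {"tx": 0, "ty": 0, "tz": 0, "yaw": 0, "gripper": 1}, {"tx": 0, "ty": 0, "tz": 0, "yaw": 0, "gripper": 1}]}}

```text
clock: 9.85
tcp_pos: [0.5332, 0.1431, 0.0833]
ee_rot: [0.103, 0.995, 0.0, 0.0]
contact_force: [0.9, 1.2, -1.2]
finger_gap: 0.271
finger_force: 37.3
```

{"fn": "send_rows", "kwargs": {"motion": [{"tx": 0, "ty": 0, "tz": 0.1, "yaw": 0, "gripper": 1}, {"tx": 0, "ty": 0, "tz": 0, "yaw": 0, "gripper": 1}, {"tx": 0, "ty": 0, "tz": 0.1, "yaw": 0, "gripper": 1}, {"tx": 0, "ty": 0, "tz": 0, "yaw": 0, "gripper": 1}, {"tx": 0, "ty": 0, "tz": 0, "yaw": 0, "gripper": 1}]}}

```text
clock: 10.35
tcp_pos: [0.5334, 0.1432, 0.0816]
ee_rot: [0.103, 0.995, 0.0, 0.0]
contact_force: [-0.0, -0.2, 2.5]
finger_gap: 0.269
finger_force: 37.8
```

Run:
```python
from h import *
P=[];F=[]
for i in range(4):
    a=snap('scene'); o=arm.get_obs();P.append(o['tcp_pos']);F.append(o['contact_force'])
print(np.mean(P,0),np.mean(F,0))
cv2.imwrite('pics/s6.png',a[:,:,::-1])
cv2.imwrite('pics/crop6.png',cv2.resize(a[200:330,260:390],None,fx=4.5,fy=4.5,interpolation=cv2.INTER_CUBIC)[:,:,::-1])
```

```text
[0.53339279 0.14317199 0.08159592] [-0.37867945 -0.58829091  4.41959342]
```

View pics/crop6.png

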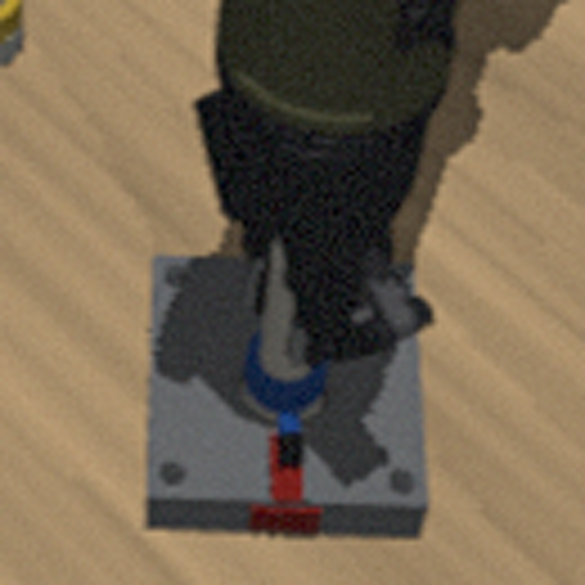

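The torch is seated: TCP is at 0.0816 m, the floor reaction is about 6 N, and the arm tip (about row 298, col 324) lies over the red stripe. I release it and back off straight up.

{"fn": "send_rows", "kwargs": {"motion": [{"tx": 0, "ty": 0, "tz": 0, "yaw": 0, "gripper": 0.3}, {"tx": 0, "ty": 0, "tz": 0, "yaw": 0, "gripper": 0.0}, {"tx": 0, "ty": 0, "tz": 0, "yaw": 0, "gripper": -0.5}, {"tx": 0, "ty": 0, "tz": 0, "yaw": 0, "gripper": -1}, {"tx": 0, "ty": 0, "tz": 0, "yaw": 0, "gripper": -1}]}}

```text
clock: 11.05
tcp_pos: [0.533, 0.1432, 0.0811]
ee_rot: [0.103, 0.995, -0.0, -0.0]
contact_force: [-0.9, -0.2, -0.5]
finger_gap: 0.979
finger_force: 0.0
```

{"fn": "send_rows", "kwargs": {"motion": [{"tx": 0, "ty": 0, "tz": 0, "yaw": 0, "gripper": -1}, {"tx": 0, "ty": 0, "tz": 0, "yaw": 0, "gripper": -1}, {"tx": 0, "ty": 0, "tz": -1, "yaw": 0, "gripper": -1}, {"tx": 0, "ty": 0, "tz": -2, "yaw": 0, "gripper": -1}, {"tx": 0, "ty": 0, "tz": -3, "yaw": 0, "gripper": -1}]}}

```text
clock: 11.55
tcp_pos: [0.5322, 0.1429, 0.1414]
ee_rot: [0.102, 0.995, -0.0, -0.001]
contact_force: [0.2, -0.1, 0.6]
finger_gap: 0.996
finger_force: 0.0
```

{"fn": "send_rows", "kwargs": {"motion": [{"tx": 0, "ty": 0, "tz": -3, "yaw": 0, "gripper": -1}, {"tx": 0, "ty": 0, "tz": -3, "yaw": 0, "gripper": -1}, {"tx": 0, "ty": 0, "tz": -3, "yaw": 0, "gripper": -1}, {"tx": 0, "ty": 0, "tz": -2, "yaw": 0, "gripper": -1}, {"tx": 0, "ty": 0, "tz": 0, "yaw": 0, "gripper": -1}]}}

```text
clock: 12.05
tcp_pos: [0.5344, 0.1437, 0.2552]
ee_rot: [0.103, 0.995, 0.001, 0.003]
contact_force: [-0.3, 0.0, -0.2]
finger_gap: 1.0
finger_force: 0.0
```

Run:
```python
from h import *
a=snap('scene');print(arm.get_obs()['tcp_pos'],arm.get_obs()['contact_force'])
cv2.imwrite('pics/crop7.png',cv2.resize(a[100:330,190:390],None,fx=2.6,fy=2.6,interpolation=cv2.INTER_CUBIC)[:,:,::-1])
```

```text
[0.53366099 0.14335805 0.25321249] [-1.25661923 -0.25495546 -0.47306465]
```

View pics/crop7.png

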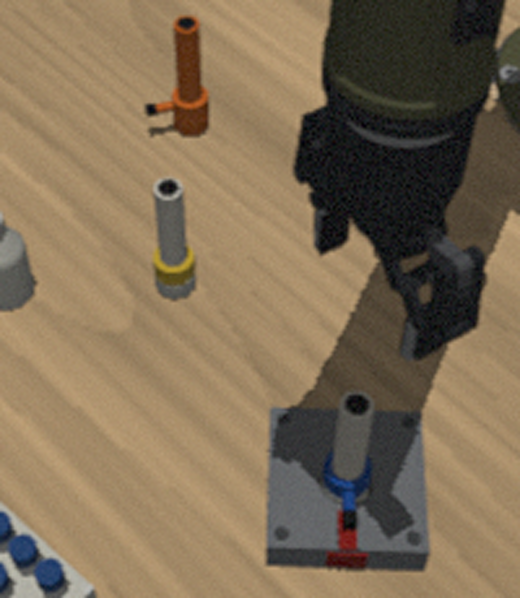

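The picture shows the blue torch upright in the socket (top at about (255, 327), arm tip at about (299, 324) over the stripe). The yellow and orange torches are untouched and the gripper is clear.

```bash
python3 -c "
from plant import arm
print(arm.close_job())"
```

```text
the job is handed in; nothing more can be done
None
```

The blue-collared torch is fully home and upright in the stand's socket, its gas arm in line with the red mark; the gripper is clear, the yellow torch was not touched, and the job was handed in at about 12 s.

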